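# Snap the ruined wall onto the three-ball photo mount

### The job

Pick up the grey ruined-wall section on its base plate and set it on the three-ball photo mount, squared up with its tall end over the single ball. Then press it gently down, keeping it level, until both spring rollers have snapped over the plate's edges and it sits fully home on all three balls, bed it in there with a steady push of about 12 N for a second, and let go. Do not slam or force it onto the mount, and leave everything else on the shelf where it is.

Things in the scene. Friction and masses are not known exactly. Their poses are not given: they have to be found in the camera images.
- wall_mid (a point): grip point, middle of the grey ruined wall (loose with its base plate, about 160 g). Wall 14 mm thick (y), 94 mm long (x), on the centre line of a grey plate 110 x 90 mm (x, y). It lies 55 mm above the feet's undersides (what it stands on), 33 mm above the plate's flat top, 27 mm below the top of the wall's level middle part (x -23 to +23 mm). x points along the wall to its tall end, z up
- tall_end (a point): the top of the wall's tall end, on the same piece, 31 mm along +x from and 49 mm above wall_mid
- plate_foot (a point): same piece and axes, 55 mm below wall_mid: centre of the plate's underside. Three feet with 90 degree grooves (20 mm wide at the mouth, 10 mm deep, running out from the centre) straddle the mount's balls when home, this point then level with the ball centres. Each long edge (y +-45 mm) has a 28 mm ridge, bevelled 45 degrees above and below, peak at y +-51 mm, 16 mm above this point
- stand_top (a point): centre of the upper face of the photo mount's wooden stand, 150 x 190 x 25 mm (x, y, z), fixed. x points to the single ball, z up. An aluminium cradle, 124 x 172 mm, on hand-set jack screws carries balls and rollers: it may stand 0 to 8 mm above this face and up to 1.5 mm off centre in x and in y, which is not measured. wall_mid is 75 mm (plus those 0 to 8) above this point when home
- ball_spot (a point): on the stand, where the centre of the single ball would be with the cradle lowest and centred: x +40 mm, z +20 mm from stand_top. The other two balls are at x -20, y +-28 mm from stand_top. Balls: steel, 14 mm across. The mount is delicate: pressing down with over about 20 N counts as forcing it; its balls stop the plate hard
- roller_spot (a point): on the stand, left (+y) roller's axis if the cradle is lowest and centred: y +51, z +42 mm from stand_top; the other at y -51. Rollers: steel, 10 mm thick, 30 mm long along x, sprung inwards, give 9 mm outwards. Housings at y +-72 to 84 mm, top at z +51. A plate set down rests on them 13 mm above home; a 5 to 10 N push drives it past, 6 mm above home; then springs pull it down. Pushed unevenly, one side snaps first and it tips
- king: dark wooden chess king, 98 mm high, 36 mm across the base, upright; origin: centre of its underside; bystander
- hill: green plastic hill piece, 110 mm across, 32 mm high; origin: centre of its underside; bystander
- acrylic_box: clear box with clip-on lid, 104 x 138 x 49 mm; origin: centre of its underside; bystander
- tweezer: steel tweezer, 130 mm long (y), on a black magnetic strip 30 x 160 x 10 mm; origin: centre of its underside; bystander
- paint_pot: small grey pot with white cap, 32 mm across, 45 mm high; origin: centre of its underside; bystander
- wash_pot: amber pot with black cap, 36 mm across, 55 mm high; origin: centre of its underside; bystander
- rubble: grey resin rubble piece, 40 x 30 x 26 mm; origin: centre of its underside; bystander
Things that resemble listed ones, but are neither listed nor needed, are in the scene too. There is more than one size of the part that bears wall_mid; the job needs the middle-sized.

How it is judged:
By the outcome, as a careful person would: the job done as asked, in the order asked, and still so for the second after the job is handed in, with the robot touching nothing.
It also fails if it takes over 48 s, if anything falls off the work surface, if the arm or the gripper's body presses on something with over 40 N, if the wrist force passes 120 N, or if a joint passes its speed limit or range.

### The arm

A 6-joint arm with a two-finger parallel gripper is mounted at the origin on the work surface. World frame = base frame: x ahead of the robot, y to its left, z up, the work surface at z = 0. Lengths are in mm, angles in rad, forces in N, time in s.
With the tool pointing down it reaches from about 350 to 775 mm from the base axis. Payload 5.5 kg.
Tool frame: the origin (TCP) lies at the very end of the fingers, on their centre line; the grasp point (between the pads) lies 19 mm behind it; y points along the fingers, z is the direction in which the jaws open and shut, and the axes are right-handed (so a half turn about y gives the same grasp; the last joint's range is limited). The gripper opens to 85 mm and grips with 20 to 120 N. Pads are 22 mm wide; open, the fingers measure 114 mm over their backs; the gripper's body (76 mm by 85 mm) begins 54 mm behind the grasp point. The pads swing forward as they close: fully open they stand 13 mm farther back than shut.
Start: joints at [-1.263, 0.313, 0.046, 1.304, 0, 1.431], TCP at [248.967, -518.35, 231.323] pointing down, gripper open.
Joint ranges: [-2.76, 2.76], [-0.86, 1.69], [-1.03, 1.26], [-2.2, 2.34], [-1.47, 1.5], [-3.14, 3.14]. Speed limits (rad/s): [2.57, 2.57, 3.14, 3.14, 3.14, 3.14].

### API

Orientations are given as a rotation vector (axis times angle).
In Python, from bench import ctrl gives the robot as it stands.
- The arm moves only by the tool servo_tool, never from a script. Its argument "increments" is a list of rows, each a list of 7 numbers: the finger opening in mm, from 0 to 85.4, then the shift along the world's x, y, z in units of 25 mm (1.0 is 25 mm), then the turn, a rotation vector about the world's x, y, z in units of 5 degrees (1.0 is 5 degrees). In form: [[jaw, tx, ty, tz, rx, ry, rz], ...]. A call has 1 to 20 rows; each row is the pose to reach, as a shift and turn from the pose commanded when the call began; what a row does not reach only later rows make up. A row lasts 1/8 s, in which the tool goes at most 62.5 mm and 10.7 degrees, less where a joint would pass 70% of its speed; a pose out of reach is approached as far as the arm can. A call with a gripper value outside its range is refused whole. The fingers move at their own pace and stop on an object; the grip force is fixed at half the most. Time passes only in rows, so rows that repeat a pose let the fingers close. It gives the time, the measured TCP pose, the force and the opening at its end, in the units of the state.
- ctrl.sense(): the state, without advancing time (a new reading comes with each control period).
- ctrl.grab_frame(name): name is "scene" or "top" or "wrist"; returns a dict with "color" (420x560x3 uint8, red, green, blue), "range_z" (420x560 float32, mm along the optical axis (not along the pixel's ray), 0 where there is no reading), "fovy" (degrees; the focal length in pixels is half the picture's height over the tangent of half this angle, whatever the lens; pixels are square), "cx", "cy" (the principal point, pixels), "world_from_camera" (4x4, takes a point from camera to world coordinates); the wrist camera has in their place "hand_eye" (4x4, takes a point from camera to tool coordinates, whose origin is the TCP and whose axes are the tool frame's). Camera axes: x right, y down, z forward; pixel columns grow to the right and rows downward; lengths in mm; the calibration is good to about 2 mm. A picture is of the moment at which its call begins: read the wrist's pose just before it.
- ctrl.job_done(): hands the job in, once; it reports no verdict.
The state is a dict: "clock": time; "joint_positions": joint angles; "qvel": joint speeds; "joint_torque": joint torques, N m; "eef_pos": TCP position; "tcp_rot": TCP orientation; "force": force on the tool from outside, world axes, zero at the start; "torque": the same for the moment, N m; "opening": opening from 0.0 (shut) to 1.0 (fully open).
Only numpy, scipy, OpenCV 4.12 (cv2) and the standard library are available. Lean on these libraries where they do the work, as an engineer would, in place of code of your own. Each camera call takes 0.05 s, during which the arm holds its last target.

## Working session

There is one attempt and no reset: what is moved stays moved. The work goes in short steps, Python scripts to look and compute and a tool call to move; the robot and the scene stay as the last step left them, time stands still between calls to the robot, and variables do not carry over. Pictures are saved under pics/ and viewed, and the job is handed in when it is done.

Besides the shell and the picture viewer there is one more tool, called as name(argument=value, ...), one argument or row to a line, values as JSON. servo_tool: Moves the arm, as the interface text tells. Its arguments: {"type":"object","properties":{"increments":{"type":"array"}},"required":["increments"]}

```bash
mkdir -p pics; ls; cat > h.py <<'E'
import numpy as np, cv2
from scipy.spatial.transform import Rotation as R
from bench import ctrl
def grab(name,save=None):
    s=ctrl.sense(); f=ctrl.grab_frame(name)
    h,w=f['color'].shape[:2]; fl=h/2/np.tan(np.radians(f['fovy'])/2)
    if name=='wrist':
        T=np.eye(4);T[:3,:3]=R.from_rotvec(s['tcp_rot']).as_matrix();T[:3,3]=s['eef_pos'];T=T@f['hand_eye']
    else: T=np.array(f['world_from_camera'])
    f['T']=T;f['fl']=fl
    if save: 
        cv2.imwrite('pics/'+save+'.png',f['color'][:,:,::-1]); np.savez('pics/'+save+'.npz',c=f['color'],z=f['range_z'],T=T,fl=fl,cx=f['cx'],cy=f['cy'])
    return f
def load(n):
    d=np.load('pics/'+n+'.npz'); return {k:d[k] for k in d}
def cloud(d):
    z=d['z'];h,w=z.shape;u,v=np.meshgrid(np.arange(w),np.arange(h))
    P=np.stack([(u-d['cx'])/d['fl']*z,(v-d['cy'])/d['fl']*z,z,np.ones_like(z)],-1)
    W=(P@d['T'].T)[...,:3]; W[z<=0]=np.nan; return W
def proj(d,p):
    p=np.linalg.inv(d['T'])@np.r_[p,1]; return d['cx']+d['fl']*p[0]/p[2],d['cy']+d['fl']*p[1]/p[2]
def st():
    s=ctrl.sense(); print({k:np.round(s[k],3).tolist() for k in ('clock','eef_pos','tcp_rot','force','torque','opening')})
E
python3 - <<'E'
from h import *
for n in('scene','top','wrist'):
    f=grab(n,n+'0'); print(n,f['fovy'],f['cx'],f['cy'],np.round(f['T'],3).tolist())
st()
print(R.from_rotvec(ctrl.sense()['tcp_rot']).as_matrix().round(3))
E
```

```text
pics
scene 55.205901065220615 282.4443444237121 215.14939398981898 [[-0.776, 0.457, -0.434, 1034.844], [0.63, 0.546, -0.552, 568.662], [-0.016, -0.702, -0.712, 832.087], [0.0, 0.0, 0.0, 1.0]]
top 49.237829692353735 281.361332676346 215.68820843484284 [[0.015, -0.997, 0.074, 478.303], [-1.0, -0.014, 0.015, -14.692], [-0.013, -0.074, -0.997, 1528.986], [0.0, 0.0, 0.0, 1.0]]
wrist 64.70407482575256 275.6894431553835 211.16880827575574 [[0.434, -0.854, -0.286, 322.325], [-0.901, -0.412, -0.137, -482.614], [-0.001, 0.317, -0.948, 373.181], [0.0, 0.0, 0.0, 1.0]]
{'clock': 0.15, 'eef_pos': [248.84, -517.931, 230.585], 'tcp_rot': [-0.449, 1.975, -1.972], 'force': [-0.07, 0.453, -0.122], 'torque': [-0.021, 0.026, 0.023], 'opening': 1.001}
[[-0.901 -0.     0.433]
 [-0.433  0.001 -0.901]
 [-0.    -1.    -0.001]]
```

View pics/scene0.png

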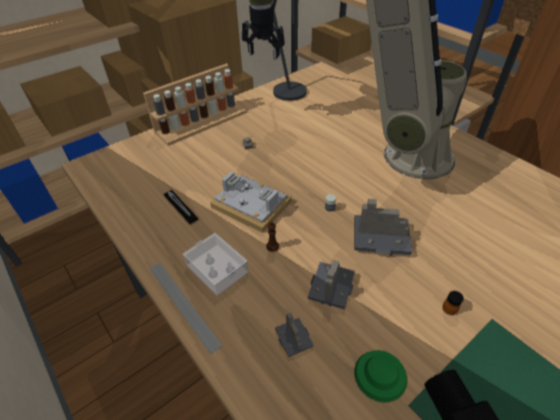

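View pics/top0.png

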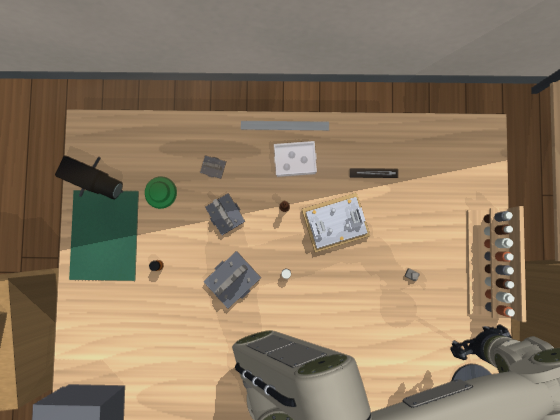

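View pics/wrist0.png

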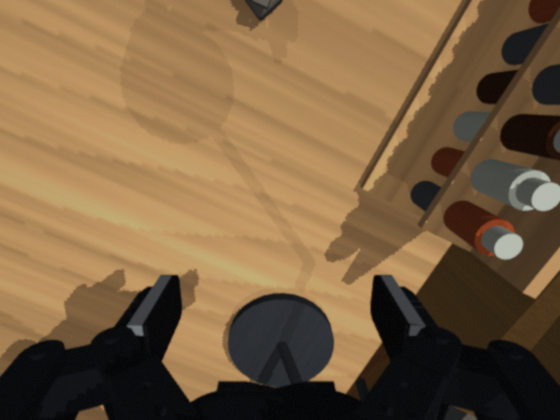

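The top view shows three wall pieces: small (213,166), middle (225,214) and large (232,280). The mount is at (335,222) and the king at (285,206). I'll enlarge these and measure them.

```bash
python3 - <<'E'
from h import *
d=load('top0');W=cloud(d)
for u,v in [(225,214),(213,166),(232,280),(335,222),(285,206),(286,274),(156,266),(411,275),(295,160),(160,193)]: print(u,v,W[v,u].round(1))
c=d['c'][:,:,::-1]
a=cv2.resize(c[180:260,185:385],None,fx=4,fy=4,interpolation=cv2.INTER_CUBIC);cv2.imwrite('pics/topcrop.png',a)
s=load('scene0')['c'][:,:,::-1]
cv2.imwrite('pics/scenecrop.png',cv2.resize(s[160:310,200:400],None,fx=4,fy=4,interpolation=cv2.INTER_CUBIC))
E
```

```text
225 214 [588.1 185.1  83.3]
213 166 [746.7 232.   54.3]
232 280 [382.2 155.9 102.1]
335 222 [ 570.3 -167.9   37.9]
285 206 [616.   -4.8  84.3]
286 274 [399.8 -10.7  38.4]
156 266 [419.9 406.4  56.8]
411 275 [ 401.6 -419.3   15.1]
295 160 [771.  -35.1  47.5]
160 193 [658.6 408.5  32.4]
```

View pics/topcrop.png

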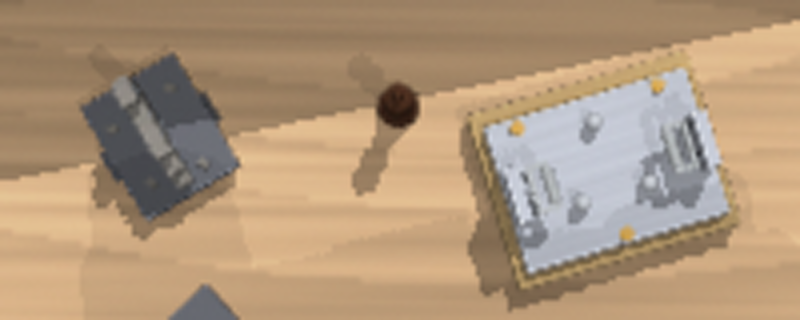

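View pics/scenecrop.png

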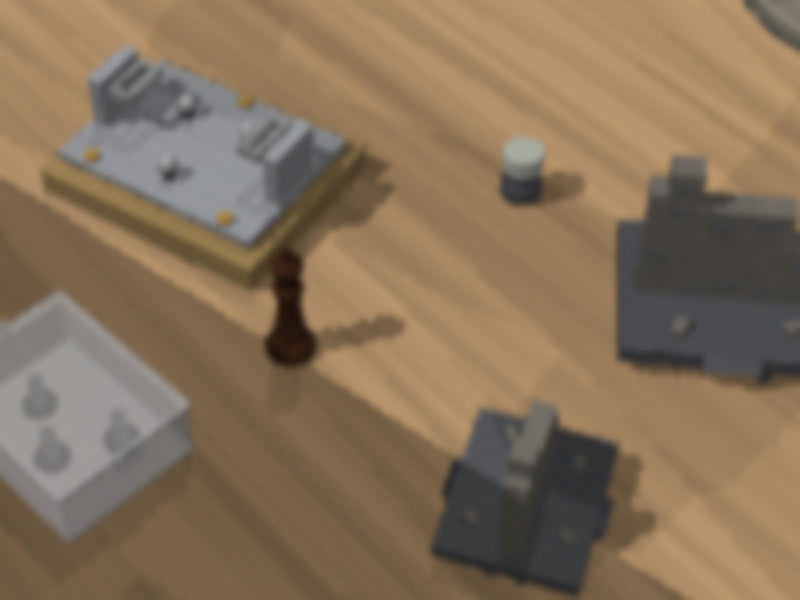

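```bash
python3 - <<'E'
from h import *
for n in('top0','scene0'):
    d=load(n);W=cloud(d)
    m=(np.abs(W[...,0]-585)<90)&(np.abs(W[...,1]-178)<90)&(W[...,2]>40)
    P=W[m]; c=P[:,:2].mean(0);u,s,vt=np.linalg.svd(P[:,:2]-c);print(n,'wall',len(P),c.round(1),vt[0].round(3),np.degrees(np.arctan2(vt[0,1],vt[0,0])).round(1))
    t=(P[:,:2]-c)@vt[0]
    for a in range(-55,56,10):
        k=np.abs(t-a)<5
        if k.any(): print(a,np.percentile(P[k,2],95).round(1),k.sum())
    m=(np.abs(W[...,0]-585)<90)&(np.abs(W[...,1]-178)<90)&(W[...,2]>12)&(W[...,2]<40)
    r=cv2.minAreaRect(W[m][:,:2].astype(np.float32));print('plate',r,np.median(W[m][:,2]))
    m=(np.abs(W[...,0]-570)<120)&(np.abs(W[...,1]+155)<140)&(W[...,2]>15)
    r=cv2.minAreaRect(W[m][:,:2].astype(np.float32));print('stand',r)
E
```

```text
top0 wall 160 [596.6 195.2] [-0.856 -0.517] -148.9
-45 94.4 8
-35 106.5 17
-25 108.0 22
-15 86.5 17
-5 84.8 17
5 88.4 17
15 87.0 17
25 86.1 20
35 64.3 17
45 45.6 8
plate ((590.770263671875, 193.0357666015625), (118.10709381103516, 101.58306121826172), 30.947500228881836) 22.21579779847957
stand ((571.6522216796875, -171.23495483398438), (149.97903442382812, 190.4965362548828), 17.529008865356445)
scene0 wall 277 [614.  209.2] [0.867 0.499] 29.9
-55 59.5 2
-45 83.2 20
-35 83.3 27
-25 82.7 24
-15 82.8 16
-5 101.7 11
5 105.2 31
15 104.5 61
25 88.6 82
plate ((595.4893798828125, 196.11061096191406), (112.05459594726562, 101.73889923095703), 32.091888427734375) 20.932858894720766
stand ((571.33837890625, -170.04335021972656), (156.55014038085938, 192.09432983398438), 17.002525329589844)
```

Estimates so far:

| Item | Centre (mm) | Yaw |
|---|---|---|
| Middle piece | (591, 193) | +31°, tall end towards +x+y |
| Stand | (571.5, -171) | +17.5°, single ball towards +x |

I'll go above the mount first, for a close look with the wrist camera.

servo_tool(
  increments=[
    [85, 3.2, 3.4, 0, 0, 0, -0.4],
    [85, 6.4, 6.8, 0, 0, 0, -0.8],
    [85, 9.6, 10.3, 0, 0, 0, -1.2],
    [85, 12.88, 13.88, 0, 0, 0, -1.64],
    [85, 12.88, 13.88, 0, 0, 0, -1.64],
    [85, 12.88, 13.88, 0, 0, 0, -1.64],
    [85, 12.88, 13.88, 0, 0, 0, -1.64],
    [85, 12.88, 13.88, 0, 0, 0, -1.64],
    [85, 12.88, 13.88, 0, 0, 0, -1.64],
    [85, 12.88, 13.88, 0, 0, 0, -1.64],
    [85, 12.88, 13.88, 0, 0, 0, -1.64],
    [85, 12.88, 13.88, 0, 0, 0, -1.64],
    [85, 12.88, 13.88, 0, 0, 0, -1.64],
  ],
)

```text
clock: 1.78
eef_pos: [570.6, -172.1, 231.5]
tcp_rot: [-0.314, 2.058, -2.058]
force: [-0.5, -0.3, -0.2]
opening: 0.998
```

```bash
python3 - <<'E'
from h import *
st();f=grab('wrist','w1');st()
d=load('w1');cv2.imwrite('pics/w1b.png',cv2.resize(d['c'][:,:,::-1],None,fx=1.42,fy=1.42,interpolation=cv2.INTER_CUBIC))
E
```

```text
{'clock': 1.775, 'eef_pos': [570.605, -172.097, 231.501], 'tcp_rot': [-0.314, 2.058, -2.058], 'force': [-0.492, -0.273, -0.195], 'torque': [-0.005, 0.018, -0.032], 'opening': 0.998}
{'clock': 1.825, 'eef_pos': [570.696, -171.94, 231.462], 'tcp_rot': [-0.315, 2.058, -2.058], 'force': [-0.226, 0.342, 0.047], 'torque': [0.034, 0.001, 0.008], 'opening': 0.998}
```

View pics/w1b.png

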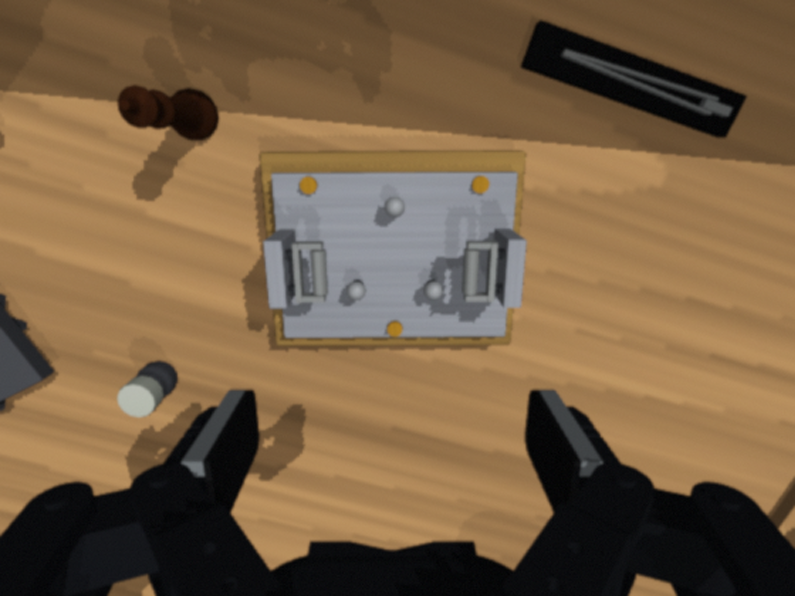

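The wrist view shows the mount squarely (picture ×1.42): the single ball at (395,206), the pair at (357,290) and (433,290), and the rollers at (318,271) and (470,271). Next I'll fit the cradle, balls and rollers using depth.

```bash
python3 - <<'E'
from h import *
from scipy.optimize import least_squares
d=load('w1');W=cloud(d)
cen=np.array([571.5,-171.]);yaw=np.radians(17.5)
def loc(P): 
    c,s=np.cos(yaw),np.sin(yaw);q=P[...,:2]-cen
    return np.stack([q[...,0]*c+q[...,1]*s,-q[...,0]*s+q[...,1]*c,P[...,2]],-1)
L=loc(W)
def reg(xa,xb,ya,yb,za,zb): return (L[...,0]>xa)&(L[...,0]<xb)&(L[...,1]>ya)&(L[...,1]<yb)&(L[...,2]>za)&(L[...,2]<zb)
m=reg(-90,90,-110,110,18,100)
r=cv2.minAreaRect(L[m][:,:2].astype(np.float32));print('stand all',r)
print('z hist',np.histogram(L[m][:,2],bins=np.arange(18,90,2)))
tab=reg(90,130,-60,60,-20,20);print('table z',np.median(L[tab][:,2]), L[tab][:,2].std())
# balls by sphere fit around pixel pos
for (u,v) in [(395,206),(357,290),(433,290)]:
    u=int(u/1.42);v=int(v/1.42)
    p=W[v-9:v+10,u-9:u+10].reshape(-1,3); top=np.nanmax(p[:,2])
    q=p[p[:,2]>top-5]
    f=least_squares(lambda c:np.linalg.norm(q-c,axis=1)-7,q.mean(0)-[0,0,4],loss='soft_l1',f_scale=.5)
    print('ball',len(q),f.x.round(2),'loc',loc(f.x).round(2),'rms',np.sqrt((f.fun**2).mean()).round(2),top)
for nm,(u,v) in dict(rl=(318,271),rr=(470,271)).items():
    u=int(u/1.42);v=int(v/1.42); print(nm,L[v-14:v+15:4,u].round(1).tolist(), L[v,u-12:u+12:2].round(1).tolist())
E
```

```text
stand all ((-0.4490966796875, -1.63873291015625), (149.8866729736328, 190.4202117919922), 0.22485436499118805)
z hist (array([    3,     5,   304,  3468,   598,    16,    22,   180, 10002,
        5390,   289,    21,    12,    22,    26,    69,   148,   212,
         137,    51,    34,    45,    32,    84,   109,   129,   257,
         668,   740,   269,   993,    34,     0,     0,     0]), array([18, 20, 22, 24, 26, 28, 30, 32, 34, 36, 38, 40, 42, 44, 46, 48, 50,
       52, 54, 56, 58, 60, 62, 64, 66, 68, 70, 72, 74, 76, 78, 80, 82, 84,
       86, 88]))
table z 0.16136927216905406 0.8135373673384083
ball 130 [ 608.84 -161.84   47.58] loc [38.37 -2.49 47.58] rms 0.61 55.611746304725955
ball 107 [ 543.53 -153.38   47.81] loc [-21.37  25.22  47.81] rms 0.53 55.81082398065951
ball 106 [ 560.39 -206.6    47.9 ] loc [-21.3  -30.61  47.9 ] rms 0.56 56.20903503349115
rl [[13.6, 48.1, 70.6], [10.5, 47.8, 73.8], [6.8, 48.0, 74.2], [3.0, 48.1, 74.5], [-0.8, 48.3, 74.7], [-4.6, 48.4, 75.1], [-8.3, 48.5, 75.5], [-12.5, 48.9, 74.7]] [[0.7, 59.7, 72.9], [-9.0, 65.0, 36.3], [-9.2, 63.0, 35.7], [-9.1, 60.9, 35.7], [0.3, 52.5, 71.5], [0.8, 50.3, 73.4], [0.9, 48.3, 73.8], [1.2, 46.3, 74.8], [1.2, 44.4, 74.9], [-0.1, 43.3, 69.8], [-8.8, 45.9, 37.2], [-9.0, 43.9, 36.4]]
rr [[13.8, -51.3, 72.3], [10.7, -51.0, 75.2], [6.6, -51.5, 73.9], [3.2, -51.4, 75.5], [-0.7, -51.6, 75.3], [-4.6, -51.8, 75.2], [-8.7, -52.1, 74.6], [-12.8, -52.4, 74.3]] [[-8.9, -45.4, 37.1], [-9.3, -47.7, 35.7], [-9.4, -49.8, 35.4], [-9.4, -52.0, 35.4], [0.3, -48.3, 71.8], [0.5, -50.1, 72.5], [0.7, -51.8, 73.3], [1.0, -53.5, 74.5], [0.9, -55.4, 74.2], [0.1, -57.9, 71.1], [-9.4, -66.8, 35.2], [-9.4, -68.8, 35.4]]
```

```bash
python3 - <<'E'
from h import *
d=load('w1')
cv2.imwrite('pics/w1c.png',cv2.resize(d['c'][100:250,175:380,::-1],None,fx=3.9,fy=3.9,interpolation=cv2.INTER_CUBIC))
E
```

```text
(no output)
```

View pics/w1c.png

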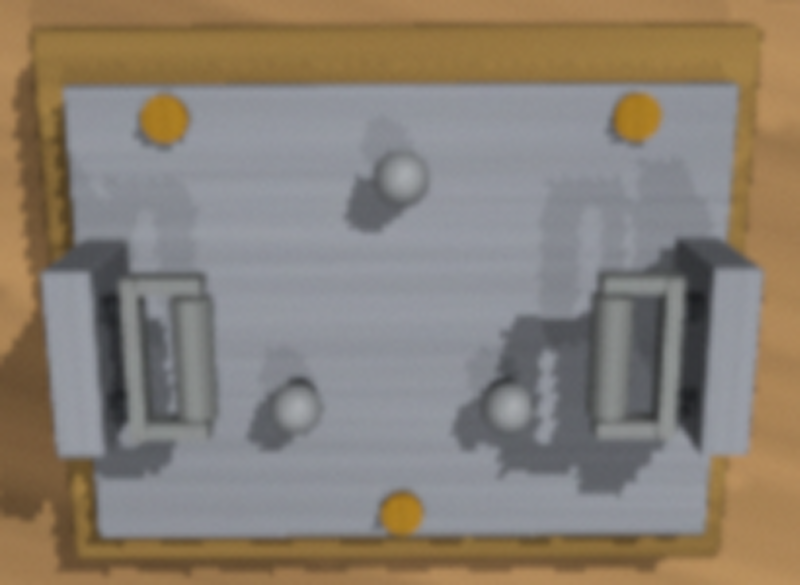

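The three balls agree to about 0.3 mm. The home centre is about (570.9, -174.0), yaw 17.6°, ball centre height about 48 (cradle about 3 mm up), so wall_mid sits at z≈103 when home. Next I'll view the piece from the same relative pose.

servo_tool(
  increments=[
    [85, 0.2, 3, 0, 0, 0, 0.6],
    [85, 0.4, 6, 0, 0, 0, 1.2],
    [85, 0.6, 9, 0, 0, 0, 1.8],
    [85, 0.8, 12, 0, 0, 0, 2.4],
    [85, 0.8, 14.6, 0, 0, 0, 2.7],
    [85, 0.8, 14.6, 0, 0, 0, 2.7],
    [85, 0.8, 14.6, 0, 0, 0, 2.7],
    [85, 0.8, 14.6, 0, 0, 0, 2.7],
    [85, 0.8, 14.6, 0, 0, 0, 2.7],
    [85, 0.8, 14.6, 0, 0, 0, 2.7],
  ],
)

```text
clock: 3.08
eef_pos: [591.2, 192.2, 231.5]
tcp_rot: [-0.529, 1.918, -1.918]
force: [-1.1, -0.2, -0.3]
opening: 0.996
```

```bash
python3 - <<'E'
from h import *
st();f=grab('wrist','w2');st()
d=load('w2');cv2.imwrite('pics/w2b.png',cv2.resize(d['c'][:,:,::-1],None,fx=1.42,fy=1.42,interpolation=cv2.INTER_CUBIC))
E
```

```text
{'clock': 3.075, 'eef_pos': [591.203, 192.181, 231.485], 'tcp_rot': [-0.529, 1.918, -1.918], 'force': [-1.121, -0.166, -0.263], 'torque': [0.01, -0.052, 0.042], 'opening': 0.996}
{'clock': 3.125, 'eef_pos': [591.199, 192.381, 231.48], 'tcp_rot': [-0.529, 1.918, -1.918], 'force': [0.055, 0.125, 0.204], 'torque': [0.018, -0.053, -0.03], 'opening': 0.994}
```

View pics/w2b.png

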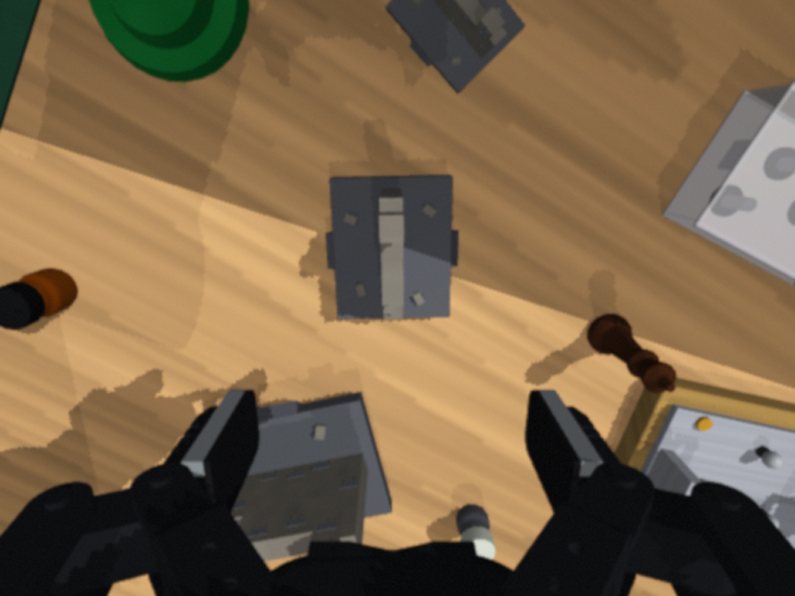

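The piece is centred in the view (×1.42): plate corners about (331,177), (452,176), (449,316), (338,318), with the tall end at the top (390,200). Now I'll fit its pose.

```bash
python3 - <<'E'
from h import *
d=load('w2');W=cloud(d)
cen=np.array([591.,193.]);yaw=np.radians(31)
def loc(P): 
    c,s=np.cos(yaw),np.sin(yaw);q=P[...,:2]-cen
    return np.stack([q[...,0]*c+q[...,1]*s,-q[...,0]*s+q[...,1]*c,P[...,2]],-1)
L=loc(W)
def reg(xa,xb,ya,yb,za,zb): return (L[...,0]>xa)&(L[...,0]<xb)&(L[...,1]>ya)&(L[...,1]<yb)&(L[...,2]>za)&(L[...,2]<zb)
ta=reg(70,110,-40,40,-20,15);print('table',np.median(L[ta][:,2]))
pl=reg(-75,75,-65,65,18,27);print('plate z',np.median(L[pl][:,2]),L[pl][:,2].std(),'rect',cv2.minAreaRect(L[pl][:,:2].astype(np.float32)))
# edge estimation y edges away from the ridge, by x bins
for xr in [(-50,-20),(20,50)]:
    k=L[pl]; k=k[(k[:,0]>xr[0])&(k[:,0]<xr[1])]; print('y ext',xr,np.percentile(k[:,1],[.5,99.5]).round(2))
for yr in [(-40,-12),(12,40)]:
    k=L[pl]; k=k[(k[:,1]>yr[0])&(k[:,1]<yr[1])]; print('x ext',yr,np.percentile(k[:,0],[.5,99.5]).round(2))
w=reg(-60,60,-20,20,76,88);k=L[w];print('wall top level',len(k),np.median(k[:,2]))
for a in range(-30,26,8):
    q=k[np.abs(k[:,0]-a)<4]; 
    if len(q)>5: print(a,np.percentile(q[:,1],[3,50,97]).round(2),q[:,2].mean().round(1))
w=reg(-60,60,-20,20,98,112);k=L[w];print('tall',len(k),np.percentile(k,[3,50,97],axis=0).round(2).tolist())
E
```

```text
table 0.18743234957472055
plate z 22.26757484420773 0.9825545576244245 rect ((2.9959945678710938, -1.3570137023925781), (110.00891876220703, 100.31348419189453), 0.9355974197387695)
y ext (-50, -20) [-46.22  43.01]
y ext (20, 50) [-44.87  44.1 ]
x ext (-40, -12) [-50.39  58.15]
x ext (12, 40) [-51.55  57.25]
wall top level 719 82.24087415683238
-22 [-7.74  0.64  5.3 ] 81.9
-14 [-7.7  -1.23  5.25] 82.2
-6 [-7.67 -0.78  6.18] 82.0
2 [-7.64 -1.25  5.91] 82.1
10 [-7.58 -0.81  5.98] 82.3
18 [-7.55 -1.27  5.89] 82.1
tall 342 [[26.71, -6.99, 102.2], [34.43, -0.44, 104.14], [42.07, 6.09, 105.5]]
```

The piece is at (594.3, 193.9) with yaw 31.9°, and the tool needs +1.06° about z. I'll align and descend so the grasp lands 2 mm above wall_mid (TCP z 38).

servo_tool(
  increments=[
    [85, 0.13, 0.01, 0, 0, 0, 0.21],
    [85, 0.13, 0.01, -1, 0, 0, 0.21],
    [85, 0.13, 0.01, -2.5, 0, 0, 0.21],
    [85, 0.13, 0.01, -4, 0, 0, 0.21],
    [85, 0.13, 0.01, -5.5, 0, 0, 0.21],
    [85, 0.13, 0.01, -6.7, 0, 0, 0.21],
    [85, 0.13, 0.01, -7.4, 0, 0, 0.21],
    [85, 0.13, 0.01, -7.73, 0, 0, 0.21],
    [85, 0.13, 0.01, -7.73, 0, 0, 0.21],
    [85, 0.13, 0.01, -7.73, 0, 0, 0.21],
    [85, 0.13, 0.01, -7.73, 0, 0, 0.21],
  ],
)

```text
clock: 4.5
eef_pos: [595.1, 194.1, 39.2]
tcp_rot: [-0.544, 1.904, -1.905]
force: [-0.0, 0.0, -1.2]
opening: 0.995
```

```bash
python3 - <<'E'
from h import *
st();f=grab('wrist','w3');
E
```

```text
{'clock': 4.5, 'eef_pos': [595.06, 194.07, 39.249], 'tcp_rot': [-0.544, 1.904, -1.905], 'force': [-0.017, 0.035, -1.22], 'torque': [0.009, 0.034, -0.032], 'opening': 0.995}
```

View pics/w3.png

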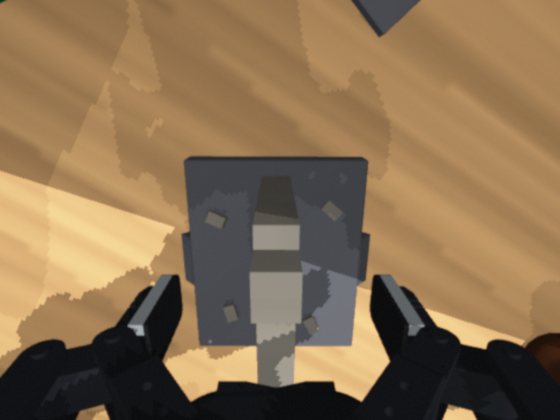

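The fingers straddle the wall evenly: finger centre is about column 277 and wall centre about 276. Closing now.

servo_tool(
  increments=[
    [5, 0, 0, 0, 0, 0, 0],
    [5, 0, 0, 0, 0, 0, 0],
    [5, 0, 0, 0, 0, 0, 0],
    [5, 0, 0, 0, 0, 0, 0],
    [5, 0, 0, 0, 0, 0, 0],
    [5, 0, 0, 0, 0, 0, 0],
    [5, 0, 0, 0, 0, 0, 0],
    [5, 0, 0, 0, 0, 0, 0],
  ],
)

```text
clock: 5.55
eef_pos: [594.4, 193.9, 38.1]
tcp_rot: [-0.546, 1.905, -1.905]
force: [0.6, 0.1, 1.0]
opening: 0.157
```

```bash
python3 - <<'E'
from h import *
st();f=grab('wrist','w4');
E
```

```text
{'clock': 5.55, 'eef_pos': [594.368, 193.863, 38.139], 'tcp_rot': [-0.546, 1.905, -1.905], 'force': [0.645, 0.138, 0.994], 'torque': [-0.038, -0.051, 0.07], 'opening': 0.157}
```

View pics/w4.png

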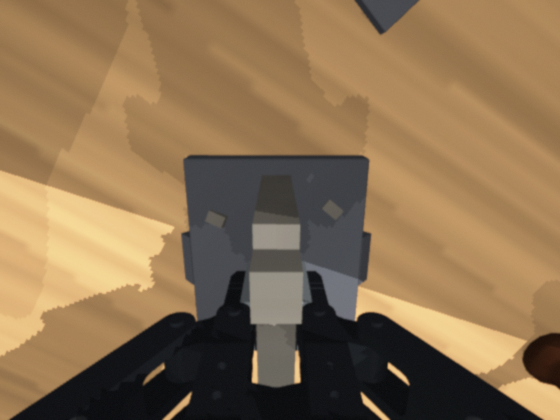

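Grip holds at 13.4 mm opening. I'll lift 130 mm straight up, then carry the piece over to the mount while turning -14.4°.

servo_tool(
  increments=[
    [5, 0, 0, 0.3, 0, 0, 0],
    [5, 0, 0, 1, 0, 0, 0],
    [5, 0, 0, 2, 0, 0, 0],
    [5, 0, 0, 3.2, 0, 0, 0],
    [5, 0, 0, 4.3, 0, 0, 0],
    [5, 0, 0, 5, 0, 0, 0],
    [5, 0, 0, 5.2, 0, 0, 0],
    [5, 0, 0, 5.2, 0, 0, 0],
    [5, -0.03, -0.5, 5.2, 0, 0, -0.1],
    [5, -0.1, -1.5, 5.2, 0, 0, -0.3],
    [5, -0.19, -3, 5.2, 0, 0, -0.6],
    [5, -0.28, -4.5, 5.2, 0, 0, -0.9],
    [5, -0.38, -6, 5.2, 0, 0, -1.2],
    [5, -0.47, -7.5, 5.2, 0, 0, -1.5],
    [5, -0.57, -9, 5.2, 0, 0, -1.8],
    [5, -0.66, -10.5, 5.2, 0, 0, -2.1],
    [5, -0.76, -12, 5.2, 0, 0, -2.4],
    [5, -0.85, -13.5, 5.2, 0, 0, -2.65],
    [5, -0.91, -14.4, 5.2, 0, 0, -2.8],
    [5, -0.93, -14.72, 5.2, 0, 0, -2.88],
  ],
)

```text
clock: 8.1
eef_pos: [570.3, -175.3, 167.5]
tcp_rot: [-0.317, 2.058, -2.057]
force: [0.7, 0.5, -1.3]
opening: 0.154
```

servo_tool(
  increments=[
    [5, 0, 0, 0, 0, 0, 0],
    [5, 0, 0, 0, 0, 0, 0],
    [5, 0, 0, 0, 0, 0, 0],
    [5, 0, 0, 0, 0, 0, 0],
  ],
)

```text
clock: 8.6
eef_pos: [571.1, -173.3, 168.2]
tcp_rot: [-0.319, 2.055, -2.055]
force: [-0.3, -0.4, -1.7]
opening: 0.156
```

```bash
python3 - <<'E'
from h import *
st();f=grab('wrist','w5');st()
d=load('w5');cv2.imwrite('pics/w5b.png',cv2.resize(d['c'][:,:,::-1],None,fx=1.42,fy=1.42,interpolation=cv2.INTER_CUBIC))
E
```

```text
{'clock': 8.6, 'eef_pos': [571.104, -173.339, 168.19], 'tcp_rot': [-0.319, 2.055, -2.055], 'force': [-0.323, -0.419, -1.724], 'torque': [0.059, -0.024, 0.002], 'opening': 0.156}
{'clock': 8.65, 'eef_pos': [571.096, -173.518, 168.17], 'tcp_rot': [-0.319, 2.055, -2.055], 'force': [-0.617, -1.011, -1.619], 'torque': [-0.026, 0.042, -0.028], 'opening': 0.155}
```

View pics/w5b.png

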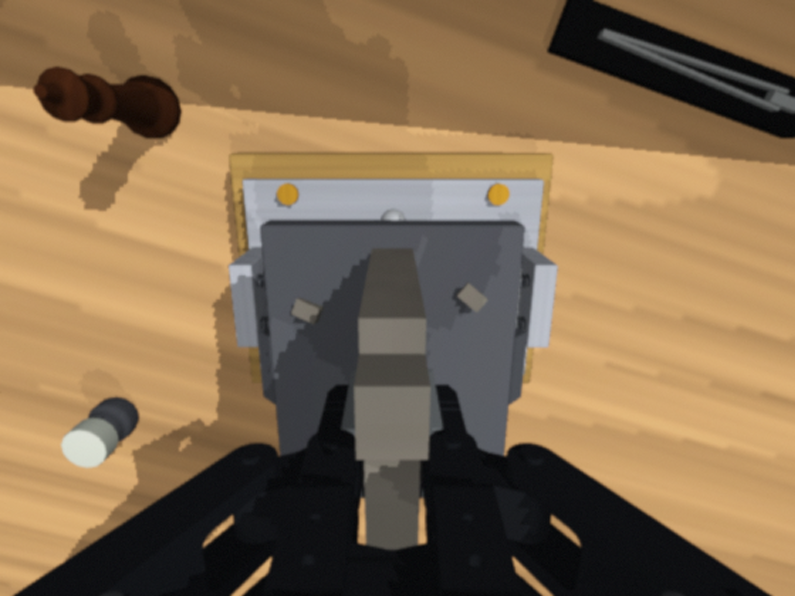

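The piece looks centred over the mount (plate columns 262–523, housings 230–555). I'll check that it is level, its yaw and its offset before lowering.

```bash
python3 - <<'E'
from h import *
for n,z0 in(('w4',22),('w5',152)):
    d=load(n);W=cloud(d);m=np.abs(W[...,2]-z0)<6
    if n=='w5': m&=(np.hypot(W[...,0]-571,W[...,1]+174)<75)
    else: m&=(np.hypot(W[...,0]-594,W[...,1]-194)<75)
    P=W[m];
    for i in range(3):
        A=np.c_[P[:,:2]-P[:,:2].mean(0),np.ones(len(P))];c=np.linalg.lstsq(A,P[:,2],rcond=None)[0];r=P[:,2]-A@c;P=P[np.abs(r)<1.5]
    print(n,len(P),c[2],'slopes deg x,y',np.degrees(c[:2]).round(2))
# offset of the plate in w5 in mount frame
cen=np.array([570.9,-174.0]);y=np.radians(17.6);X=np.array([np.cos(y),np.sin(y)]);Y=np.array([-X[1],X[0]])
q=P[:,:2]-cen;lx=q@X;ly=q@Y
print('x+ edge',[np.percentile(lx[(ly>a)&(ly<b)],99.5).round(2) for a,b in((-40,-12),(12,40))])
for a,b in((20,35),(35,52)): 
    k=(lx>a)&(lx<b);print('y edges',np.percentile(ly[k],[.5,99.5]).round(2))
s=ctrl.sense();print(R.from_rotvec(s['tcp_rot']).as_matrix().round(4).tolist())
E
```

```text
w4 18049 22.184106274605554 slopes deg x,y [-0.01 -0.09]
w5 18056 152.24417997567795 slopes deg x,y [ 0.   -0.09]
x+ edge [np.float64(55.39), np.float64(55.51)]
y edges [-43.84  45.04]
y edges [-43.66  45.01]
[[-0.9529, 0.0001, 0.3033], [-0.3033, -0.0001, -0.9529], [-0.0001, -1.0, 0.0002]]
```

Levels match, the offset is under 0.7 mm and still settling towards the target, and the yaw is right. I'll lower to about 6 mm above the expected roller contact (TCP z≈99).

servo_tool(
  increments=[
    [5, 0, 0, -0.4, 0, 0, 0],
    [5, 0, 0, -1, 0, 0, 0],
    [5, 0, 0, -1.6, 0, 0, 0],
    [5, 0, 0, -2.1, 0, 0, 0],
    [5, 0, 0, -2.4, 0, 0, 0],
    [5, 0, 0, -2.52, 0, 0, 0],
    [5, 0, 0, -2.52, 0, 0, 0],
    [5, 0, 0, -2.52, 0, 0, 0],
    [5, 0, 0, -2.52, 0, 0, 0],
    [5, 0, 0, -2.52, 0, 0, 0],
    [5, 0, 0, -2.52, 0, 0, 0],
  ],
)

```text
clock: 10.02
eef_pos: [571.0, -174.1, 105.2]
tcp_rot: [-0.318, 2.055, -2.056]
force: [1.2, -0.6, -1.5]
opening: 0.163
```

```bash
python3 - <<'E'
from h import *
st();f=grab('wrist','w6');st();grab('scene','s6')
d=load('s6');cv2.imwrite('pics/s6b.png',cv2.resize(d['c'][120:270,170:340,::-1],None,fx=4,fy=4,interpolation=cv2.INTER_CUBIC))
E
```

```text
{'clock': 10.025, 'eef_pos': [571.033, -174.116, 105.192], 'tcp_rot': [-0.318, 2.055, -2.056], 'force': [1.249, -0.567, -1.469], 'torque': [-0.044, -0.047, -0.029], 'opening': 0.163}
{'clock': 10.075, 'eef_pos': [570.979, -174.086, 105.135], 'tcp_rot': [-0.318, 2.056, -2.056], 'force': [-0.016, 0.277, -1.286], 'torque': [0.011, -0.022, 0.058], 'opening': 0.152}
```

View pics/w6.png

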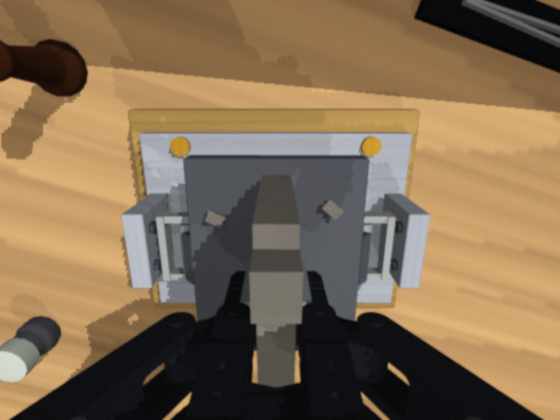

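View pics/s6b.png

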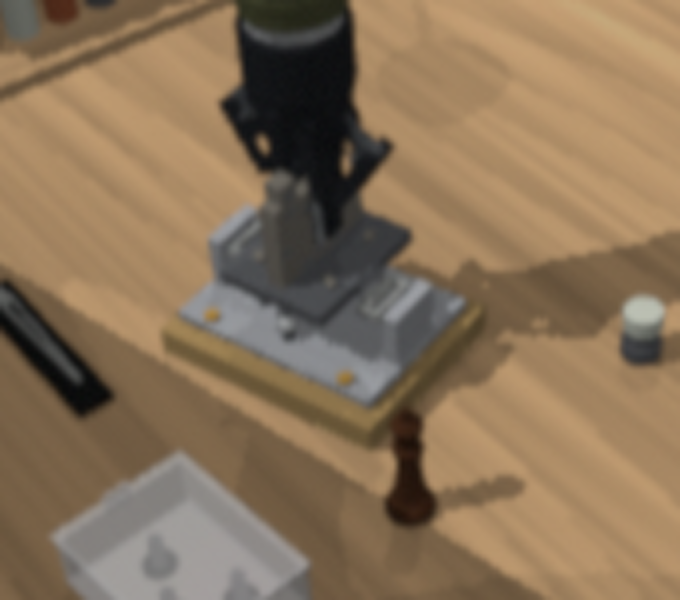

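Everything is aligned and clear. I'll lower slowly to roller contact.

servo_tool(
  increments=[
    [5, 0, 0, -0.06, 0, 0, 0],
    [5, 0, 0, -0.12, 0, 0, 0],
    [5, 0, 0, -0.18, 0, 0, 0],
    [5, 0, 0, -0.24, 0, 0, 0],
    [5, 0, 0, -0.28, 0, 0, 0],
    [5, 0, 0, -0.28, 0, 0, 0],
  ],
)

```text
clock: 10.88
eef_pos: [571.1, -174.3, 98.5]
tcp_rot: [-0.318, 2.055, -2.056]
force: [-1.5, -0.7, 2.1]
opening: 0.155
```

servo_tool(
  increments=[
    [5, 0, 0, -0.02, 0, 0, 0],
    [5, 0, 0, -0.04, 0, 0, 0],
    [5, 0, 0, -0.04, 0, 0, 0],
  ],
)

```text
clock: 11.25
eef_pos: [571.1, -174.2, 97.3]
tcp_rot: [-0.318, 2.055, -2.056]
force: [-2.5, -0.5, 4.0]
opening: 0.157
```

```bash
python3 -c "
from h import *
st()"
```

```text
{'clock': 11.25, 'eef_pos': [571.062, -174.231, 97.336], 'tcp_rot': [-0.318, 2.055, -2.056], 'force': [-2.519, -0.488, 4.0], 'torque': [-0.074, 0.441, 0.043], 'opening': 0.157}
```

Contact came at TCP z≈99 as predicted, with modest force. I'll continue pressing in 1 mm steps.

servo_tool(
  increments=[
    [5, 0, 0, -0.02, 0, 0, 0],
    [5, 0, 0, -0.04, 0, 0, 0],
    [5, 0, 0, -0.06, 0, 0, 0],
    [5, 0, 0, -0.08, 0, 0, 0],
  ],
)

```text
clock: 11.75
eef_pos: [571.1, -174.3, 95.5]
tcp_rot: [-0.318, 2.055, -2.056]
force: [-2.5, -0.5, 7.8]
opening: 0.158
```

```bash
python3 -c "
from h import *
st()"
```

```text
{'clock': 11.75, 'eef_pos': [571.11, -174.308, 95.483], 'tcp_rot': [-0.318, 2.055, -2.056], 'force': [-2.506, -0.535, 7.845], 'torque': [-0.106, 0.568, 0.048], 'opening': 0.158}
```

servo_tool(
  increments=[
    [5, 0, 0, -0.02, 0, 0, 0],
    [5, 0, 0, -0.04, 0, 0, 0],
    [5, 0, 0, -0.06, 0, 0, 0],
  ],
)

```text
clock: 12.12
eef_pos: [571.0, -174.1, 93.5]
tcp_rot: [-0.318, 2.056, -2.056]
force: [-1.1, -0.5, 3.3]
opening: 0.162
```

servo_tool(
  increments=[
    [5, 0, 0, -0.02, 0, 0, 0],
    [5, 0, 0, -0.04, 0, 0, 0],
    [5, 0, 0, -0.06, 0, 0, 0],
  ],
)

```text
clock: 12.5
eef_pos: [570.8, -173.9, 91.5]
tcp_rot: [-0.319, 2.056, -2.055]
force: [-0.7, -1.1, -1.5]
opening: 0.154
```

```bash
python3 -c "
from h import *
st()"
```

```text
{'clock': 12.5, 'eef_pos': [570.85, -173.893, 91.517], 'tcp_rot': [-0.319, 2.056, -2.055], 'force': [-0.722, -1.076, -1.47], 'torque': [-0.032, 0.058, -0.022], 'opening': 0.154}
```

It is at the roller peak and the force has dropped off. I'll continue down towards the balls (z≈86).

servo_tool(
  increments=[
    [5, 0, 0, -0.03, 0, 0, 0],
    [5, 0, 0, -0.06, 0, 0, 0],
    [5, 0, 0, -0.09, 0, 0, 0],
    [5, 0, 0, -0.12, 0, 0, 0],
    [5, 0, 0, -0.15, 0, 0, 0],
    [5, 0, 0, -0.15, 0, 0, 0],
  ],
)

```text
clock: 13.25
eef_pos: [570.8, -173.8, 87.7]
tcp_rot: [-0.319, 2.057, -2.055]
force: [2.3, 0.5, -9.1]
opening: 0.156
```

```bash
python3 -c "
from h import *
st()"
```

```text
{'clock': 13.25, 'eef_pos': [570.763, -173.832, 87.67], 'tcp_rot': [-0.319, 2.057, -2.055], 'force': [2.332, 0.473, -9.076], 'torque': [0.123, -0.509, -0.025], 'opening': 0.156}
```

Springs are now pulling it down (-9 N), so both rollers have passed. I'll ease onto the balls.

servo_tool(
  increments=[
    [5, 0, 0, -0.02, 0, 0, 0],
    [5, 0, 0, -0.04, 0, 0, 0],
    [5, 0, 0, -0.06, 0, 0, 0],
    [5, 0, 0, -0.06, 0, 0, 0],
  ],
)

```text
clock: 13.75
eef_pos: [570.9, -174.1, 86.8]
tcp_rot: [-0.319, 2.056, -2.056]
force: [1.3, 0.1, -6.5]
opening: 0.156
```

servo_tool(
  increments=[
    [5, 0, 0, -0.01, 0, 0, 0],
    [5, 0, 0, -0.02, 0, 0, 0],
    [5, 0, 0, -0.02, 0, 0, 0],
  ],
)

```text
clock: 14.12
eef_pos: [570.9, -174.1, 86.3]
tcp_rot: [-0.319, 2.056, -2.056]
force: [2.0, 0.6, -7.5]
opening: 0.157
```

```bash
python3 -c "
from h import *
st()"
```

```text
{'clock': 14.125, 'eef_pos': [570.88, -174.089, 86.332], 'tcp_rot': [-0.319, 2.056, -2.056], 'force': [2.024, 0.594, -7.516], 'torque': [0.14, -0.192, 0.028], 'opening': 0.157}
```

servo_tool(
  increments=[
    [5, 0, 0, -0.01, 0, 0, 0],
    [5, 0, 0, -0.01, 0, 0, 0],
  ],
)

```text
clock: 14.38
eef_pos: [570.9, -174.1, 86.1]
tcp_rot: [-0.318, 2.056, -2.056]
force: [1.3, -0.1, -5.8]
opening: 0.155
```

servo_tool(
  increments=[
    [5, 0, 0, -0.01, 0, 0, 0],
    [5, 0, 0, -0.01, 0, 0, 0],
  ],
)

```text
clock: 14.62
eef_pos: [570.9, -174.1, 85.8]
tcp_rot: [-0.318, 2.056, -2.056]
force: [0.3, 0.4, -7.1]
opening: 0.157
```

servo_tool(
  increments=[
    [5, 0, 0, -0.01, 0, 0, 0],
    [5, 0, 0, -0.01, 0, 0, 0],
  ],
)

```text
clock: 14.88
eef_pos: [570.9, -174.1, 85.6]
tcp_rot: [-0.318, 2.056, -2.056]
force: [0.3, -0.8, -5.2]
opening: 0.157
```

servo_tool(
  increments=[
    [5, 0, 0, -0.01, 0, 0, 0],
    [5, 0, 0, -0.01, 0, 0, 0],
  ],
)

```text
clock: 15.12
eef_pos: [570.9, -174.1, 85.4]
tcp_rot: [-0.318, 2.056, -2.056]
force: [-1.1, 1.1, -4.7]
opening: 0.154
```

servo_tool(
  increments=[
    [5, 0, 0, -0.01, 0, 0, 0],
    [5, 0, 0, -0.01, 0, 0, 0],
  ],
)

```text
clock: 15.38
eef_pos: [571.0, -174.1, 85.3]
tcp_rot: [-0.318, 2.056, -2.056]
force: [-1.7, 1.3, -2.8]
opening: 0.159
```

servo_tool(
  increments=[
    [5, 0, 0, -0.01, 0, 0, 0],
    [5, 0, 0, -0.01, 0, 0, 0],
  ],
)

```text
clock: 15.62
eef_pos: [571.0, -174.1, 85.3]
tcp_rot: [-0.318, 2.055, -2.056]
force: [-1.9, 0.3, 1.4]
opening: 0.156
```

```bash
python3 -c "
from h import *
st()"
```

```text
{'clock': 15.625, 'eef_pos': [570.987, -174.127, 85.262], 'tcp_rot': [-0.318, 2.055, -2.056], 'force': [-1.913, 0.346, 1.421], 'torque': [0.345, 0.426, -0.024], 'opening': 0.156}
```

The balls stop it at z 85.3. I'll ramp gently to about 12 N.

servo_tool(
  increments=[
    [5, 0, 0, -0.01, 0, 0, 0],
    [5, 0, 0, -0.01, 0, 0, 0],
  ],
)

```text
clock: 15.88
eef_pos: [571.0, -174.1, 85.2]
tcp_rot: [-0.318, 2.055, -2.056]
force: [-3.0, 1.4, 4.4]
opening: 0.155
```

servo_tool(
  increments=[
    [5, 0, 0, -0.01, 0, 0, 0],
    [5, 0, 0, -0.01, 0, 0, 0],
  ],
)

```text
clock: 16.12
eef_pos: [571.0, -174.1, 85.1]
tcp_rot: [-0.318, 2.055, -2.056]
force: [-4.3, 1.8, 6.7]
opening: 0.158
```

```bash
python3 -c "
from h import *
st()"
```

```text
{'clock': 16.125, 'eef_pos': [571.031, -174.121, 85.09], 'tcp_rot': [-0.318, 2.055, -2.056], 'force': [-4.347, 1.788, 6.661], 'torque': [0.486, 0.864, 0.037], 'opening': 0.158}
```

A lateral force has built up (Fx -4.3, Fy +1.8) as the arm deflects. I'll trim it out with a small shift.

servo_tool(
  increments=[
    [5, -0.01, 0.004, 0, 0, 0, 0],
    [5, -0.01, 0.004, 0, 0, 0, 0],
  ],
)

```text
clock: 16.38
eef_pos: [571.0, -174.1, 85.1]
tcp_rot: [-0.317, 2.055, -2.056]
force: [-3.7, 1.7, 6.1]
opening: 0.155
```

```bash
python3 -c "
from h import *
st()
ctrl.grab_frame('scene');st()"
```

```text
{'clock': 16.375, 'eef_pos': [571.038, -174.112, 85.111], 'tcp_rot': [-0.317, 2.055, -2.056], 'force': [-3.651, 1.692, 6.126], 'torque': [0.473, 0.721, -0.016], 'opening': 0.155}
{'clock': 16.425, 'eef_pos': [571.024, -174.089, 85.085], 'tcp_rot': [-0.317, 2.055, -2.056], 'force': [-3.489, 1.406, 6.056], 'torque': [0.439, 0.689, 0.011], 'opening': 0.155}
```

servo_tool(
  increments=[
    [5, -0.02, 0.01, 0, 0, 0, 0],
    [5, -0.04, 0.02, -0.005, 0, 0, 0],
    [5, -0.04, 0.02, -0.005, 0, 0, 0],
  ],
)

```text
clock: 16.8
eef_pos: [570.9, -174.0, 85.1]
tcp_rot: [-0.316, 2.053, -2.056]
force: [-1.5, 0.4, 5.7]
opening: 0.157
```

```bash
python3 -c "
from h import *
st()
grab('wrist','w7');st()"
```

```text
{'clock': 16.8, 'eef_pos': [570.937, -174.031, 85.093], 'tcp_rot': [-0.316, 2.053, -2.056], 'force': [-1.491, 0.398, 5.657], 'torque': [0.275, 0.286, 0.049], 'opening': 0.157}
{'clock': 16.85, 'eef_pos': [570.967, -174.052, 85.122], 'tcp_rot': [-0.316, 2.053, -2.056], 'force': [-0.257, 0.589, 5.406], 'torque': [0.307, 0.263, 0.021], 'opening': 0.16}
```

View pics/w7.png

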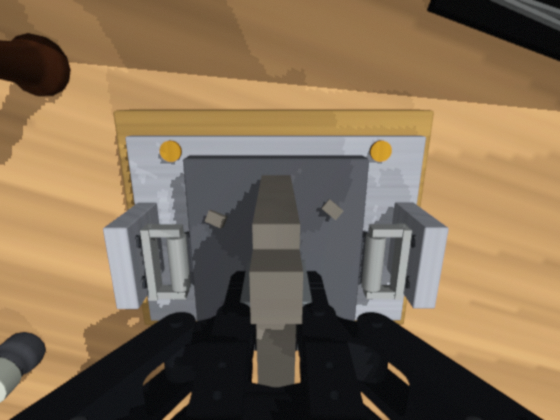

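Both rollers now bear on the plate's edges ((177,262) and (375,262)), and the lateral force is trimmed out. Ramping to 12 N.

servo_tool(
  increments=[
    [5, -0.01, 0.005, -0.01, 0, 0, 0],
    [5, -0.02, 0.01, -0.02, 0, 0, 0],
    [5, -0.02, 0.01, -0.02, 0, 0, 0],
  ],
)

```text
clock: 17.23
eef_pos: [570.9, -174.0, 85.1]
tcp_rot: [-0.315, 2.052, -2.057]
force: [0.2, 0.5, 6.6]
opening: 0.161
```

```bash
python3 -c "
from h import *
st()"
```

```text
{'clock': 17.225, 'eef_pos': [570.921, -174.02, 85.068], 'tcp_rot': [-0.315, 2.052, -2.057], 'force': [0.215, 0.528, 6.637], 'torque': [0.299, 0.274, -0.053], 'opening': 0.161}
```

servo_tool(
  increments=[
    [5, 0, 0, -0.01, 0, 0, 0],
    [5, 0, 0, -0.02, 0, 0, 0],
    [5, 0, 0, -0.02, 0, 0, 0],
  ],
)

```text
clock: 17.6
eef_pos: [571.0, -174.0, 85.0]
tcp_rot: [-0.314, 2.052, -2.057]
force: [-1.4, 2.3, 10.5]
opening: 0.157
```

```bash
python3 -c "
from h import *
st()
print(R.from_rotvec(ctrl.sense()['tcp_rot']).as_matrix().round(4))"
```

```text
{'clock': 17.6, 'eef_pos': [570.951, -174.032, 85.049], 'tcp_rot': [-0.314, 2.052, -2.057], 'force': [-1.373, 2.302, 10.454], 'torque': [0.337, 0.459, 0.048], 'opening': 0.157}
[[-0.9531  0.004   0.3025]
 [-0.3025 -0.0019 -0.9531]
 [-0.0033 -1.      0.0031]]
```

servo_tool(
  increments=[
    [5, -0.005, 0.01, -0.008, 0, 0, 0],
    [5, -0.005, 0.01, -0.008, 0, 0, 0],
  ],
)

```text
clock: 17.85
eef_pos: [571.0, -174.0, 85.0]
tcp_rot: [-0.314, 2.051, -2.057]
force: [-1.7, 0.8, 10.6]
opening: 0.155
```

servo_tool(
  increments=[
    [5, 0, 0, 0, 0, 0, 0],
    [5, 0, 0, 0, 0, 0, 0],
  ],
)

```text
clock: 18.1
eef_pos: [570.9, -174.0, 85.0]
tcp_rot: [-0.314, 2.051, -2.057]
force: [-1.2, -0.2, 11.1]
opening: 0.158
```

servo_tool(
  increments=[
    [5, 0, 0, -0.006, 0, 0, 0],
    [5, 0, 0, -0.006, 0, 0, 0],
    [5, 0, 0, -0.006, 0, 0, 0],
    [5, 0, 0, -0.006, 0, 0, 0],
    [5, 0, 0, -0.006, 0, 0, 0],
  ],
)

```text
clock: 18.73
eef_pos: [571.0, -174.0, 85.0]
tcp_rot: [-0.314, 2.051, -2.057]
force: [-1.1, 0.7, 11.3]
opening: 0.154
```

servo_tool(
  increments=[
    [5, 0, 0, 0, 0, 0, 0],
    [5, 0, 0, 0, 0, 0, 0],
    [5, 0, 0, 0, 0, 0, 0],
    [5, 0, 0, 0, 0, 0, 0],
    [5, 0, 0, 0, 0, 0, 0],
  ],
)

```text
clock: 19.35
eef_pos: [571.0, -174.0, 85.0]
tcp_rot: [-0.314, 2.051, -2.057]
force: [-0.9, 1.0, 11.6]
opening: 0.154
```

servo_tool(
  increments=[
    [5, 0, 0, 0, 0, 0, 0],
    [5, 0, 0, 0, 0, 0, 0],
  ],
)

```text
clock: 19.6
eef_pos: [570.9, -174.0, 85.0]
tcp_rot: [-0.314, 2.051, -2.057]
force: [-1.5, 0.2, 11.4]
opening: 0.157
```

```bash
python3 - <<'E'
from h import *
st();grab('wrist','w8')
d=load('w8');W=cloud(d);m=np.abs(W[...,2]-69)<6;m&=(np.hypot(W[...,0]-571,W[...,1]+174)<60);P=W[m]
for i in range(3):
    A=np.c_[P[:,:2]-P[:,:2].mean(0),np.ones(len(P))];c=np.linalg.lstsq(A,P[:,2],rcond=None)[0];r=P[:,2]-A@c;P=P[np.abs(r)<1.5]
print(len(P),c[2],np.degrees(c[:2]).round(2))
E
```

```text
{'clock': 19.6, 'eef_pos': [570.937, -173.976, 85.026], 'tcp_rot': [-0.314, 2.051, -2.057], 'force': [-1.457, 0.175, 11.416], 'torque': [0.258, 0.478, -0.009], 'opening': 0.157}
15866 69.23066012946921 [-0.07 -0.21]
```

The 12 N push (readings 11–11.6 N, plus 1.6 N of weight) was held for 1.7 s, and the plate is level on the hard stop. Now I'll unload and open slowly.

servo_tool(
  increments=[
    [5, 0.015, -0.007, 0.012, 0, 0, 0],
    [5, 0.03, -0.015, 0.025, 0, 0, 0],
    [5, 0.045, -0.025, 0.04, 0, 0, 0],
    [5, 0.06, -0.03, 0.055, 0, 0, 0],
    [5, 0.06, -0.03, 0.055, 0, 0, 0],
  ],
)

```text
clock: 20.27
eef_pos: [571.0, -174.1, 85.1]
tcp_rot: [-0.317, 2.054, -2.057]
force: [-3.3, 0.9, 6.1]
opening: 0.152
```

```bash
python3 -c "
from h import *
st()"
```

```text
{'clock': 20.275, 'eef_pos': [571.019, -174.062, 85.066], 'tcp_rot': [-0.317, 2.054, -2.057], 'force': [-3.319, 0.902, 6.144], 'torque': [0.324, 0.676, 0.051], 'opening': 0.152}
```

servo_tool(
  increments=[
    [5, -0.005, 0, 0.015, 0, 0, 0],
    [5, -0.01, 0, 0.03, 0, 0, 0],
    [5, -0.01, 0, 0.03, 0, 0, 0],
  ],
)

```text
clock: 20.65
eef_pos: [570.9, -174.0, 85.1]
tcp_rot: [-0.317, 2.055, -2.056]
force: [0.3, 0.0, 3.4]
opening: 0.158
```

```bash
python3 -c "
from h import *
st()"
```

```text
{'clock': 20.65, 'eef_pos': [570.926, -174.023, 85.102], 'tcp_rot': [-0.317, 2.055, -2.056], 'force': [0.256, 0.017, 3.361], 'torque': [0.06, 0.061, 0.036], 'opening': 0.158}
```

servo_tool(
  increments=[
    [20, 0, 0, 0.01, 0, 0, 0],
    [30, 0, 0, 0.01, 0, 0, 0],
    [45, 0, 0, 0.01, 0, 0, 0],
    [60, 0, 0, 0.01, 0, 0, 0],
    [60, 0, 0, 0.01, 0, 0, 0],
    [60, 0, 0, 0.01, 0, 0, 0],
  ],
)

```text
clock: 21.4
eef_pos: [570.4, -173.8, 85.2]
tcp_rot: [-0.318, 2.056, -2.056]
force: [0.1, 0.2, -0.8]
opening: 0.704
```

```bash
python3 -c "
from h import *
st();grab('wrist','w9')"
```

```text
{'clock': 21.4, 'eef_pos': [570.372, -173.753, 85.225], 'tcp_rot': [-0.318, 2.056, -2.056], 'force': [0.086, 0.206, -0.768], 'torque': [-0.031, 0.048, 0.013], 'opening': 0.704}
```

View pics/w9.png

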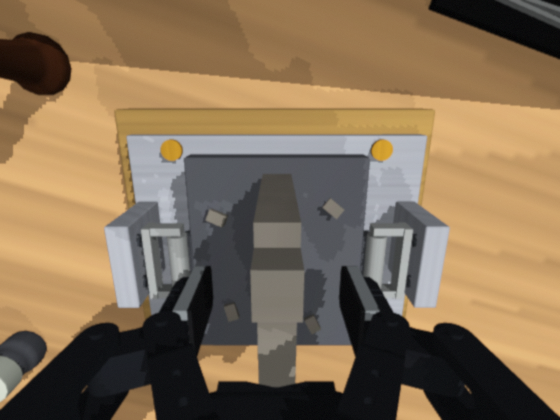

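The fingers are clear on both sides and the piece is unmoved. Retreating straight up, then a final check.

servo_tool(
  increments=[
    [60, 0, 0, 0.4, 0, 0, 0],
    [60, 0, 0, 1.2, 0, 0, 0],
    [60, 0, 0, 2.4, 0, 0, 0],
    [60, 0, 0, 3.8, 0, 0, 0],
    [60, 0, 0, 5, 0, 0, 0],
    [60, 0, 0, 5.8, 0, 0, 0],
    [60, 0, 0, 5.8, 0, 0, 0],
    [60, 0, 0, 5.8, 0, 0, 0],
    [60, 0, 0, 5.8, 0, 0, 0],
    [60, 0, 0, 5.8, 0, 0, 0],
  ],
)

```text
clock: 22.7
eef_pos: [569.9, -173.5, 229.2]
tcp_rot: [-0.32, 2.057, -2.056]
force: [0.4, 0.2, -1.0]
opening: 0.705
```

```bash
python3 - <<'E'
from h import *
st();grab('wrist','w10');grab('scene','s10')
d=load('w10');W=cloud(d);m=np.abs(W[...,2]-69)<4;m&=(np.hypot(W[...,0]-571,W[...,1]+174)<75);
cen=np.array([570.9,-174.0]);y=np.radians(17.6);X=np.array([np.cos(y),np.sin(y)]);Y=np.array([-X[1],X[0]])
lx=(W[...,:2]-cen)@X;ly=(W[...,:2]-cen)@Y;m&=(np.abs(ly)<48)
P=W[m];A=np.c_[P[:,:2]-P[:,:2].mean(0),np.ones(len(P))]
c=np.linalg.lstsq(A,P[:,2],rcond=None)[0];print('plate z',c[2],np.degrees(c[:2]).round(2))
k=m
print('x',[np.percentile(lx[k&(ly>a)&(ly<b)],[.5,99.5]).round(2).tolist() for a,b in((-40,-12),(12,40))])
print('y',[np.percentile(ly[k&(lx>a)&(lx<b)],[.5,99.5]).round(2).tolist() for a,b in((-50,-20),(20,50))])
cv2.imwrite('pics/w10b.png',cv2.resize(d['c'][:,:,::-1],None,fx=1.42,fy=1.42,interpolation=cv2.INTER_CUBIC))
E
```

```text
{'clock': 22.7, 'eef_pos': [569.892, -173.541, 229.245], 'tcp_rot': [-0.32, 2.057, -2.056], 'force': [0.355, 0.194, -1.021], 'torque': [0.06, 0.002, 0.043], 'opening': 0.705}
plate z 69.3584121106573 [-0.03 -0.07]
x [[-53.94, 54.63], [-53.95, 54.58]]
y [[-44.33, 44.67], [-44.51, 44.71]]
```

View pics/w10b.png

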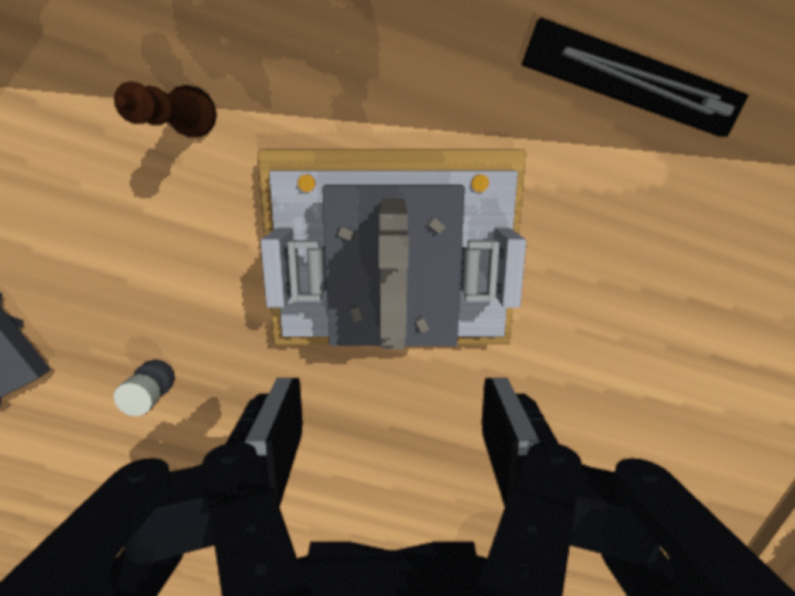

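View pics/s10.png

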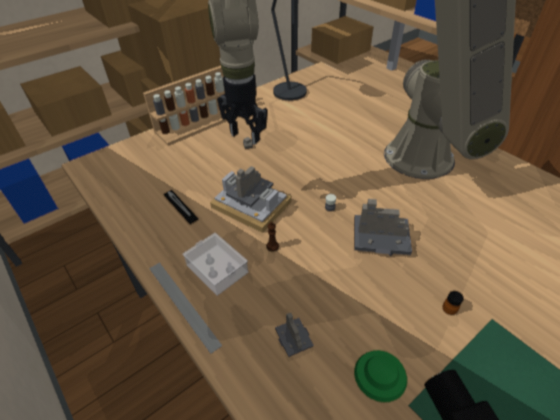

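The piece sits level, with a tilt of 0.1° or less. It is centred within 0.4 mm and square, the tall end is over the single ball, and both rollers are over the ridges. Everything else is where it was. Handing in.

```bash
python3 -c "
from bench import ctrl
print(ctrl.job_done())"
```

```text
the job is handed in; nothing more can be done
None
```

I set the middle-sized wall section on the mount with its tall end over the single ball and pressed it down level until both rollers snapped over. I then bedded it in, let go, backed off and handed the job in at about 23 s.

- **Forces:** pressing past the rollers read at most about 8 N (9 N with the piece's weight allowed for). The bedding push read 10.6–11.6 N for about 1.7 s, or about 12–13 N on the mount with the weight.
- **Final position:** the plate is level to within 0.1°, square, and centred within 0.4 mm of where I measured the balls. It stayed put when released. Nothing else looked moved in the last scene picture.
- **Height disagreement:** the balls stopped the piece at TCP z about 85.1–85.3, roughly 0.8 mm lower than the 86.1 I predicted from depth. I put that down to depth bias in the ball fit, since the stop was firm and the plate level.
- **Sideways force:** up to 4.3 N built up while pressing on the balls. I trimmed it out before the bedding push. About 3 N came back briefly while unloading, and I trimmed that out before opening the fingers.

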